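# Reset the lock-nutted spindle of a cell press

## Robot

A 6-joint arm with a two-finger parallel gripper is mounted at the origin on the work surface. World frame = base frame: x ahead of the robot, y to its left, z up, the work surface at z = 0. Lengths are in mm, angles in rad, forces in N, time in s.
With the tool pointing down it reaches from about 350 to 875 mm from the base axis. Payload 4.2 kg.
Tool frame: the origin (TCP) lies midway between the tips of the shut fingers; the grasp point (between the pads) lies 19 mm behind it (arm.grasp_offset is the distance from the TCP to the grasp point, in mm); z points along the fingers, y is the direction in which the jaws open and shut (so a half turn about z gives the same grasp; the last joint's range is limited). The gripper opens to 85 mm and grips with 20 to 120 N. Pads are 22 mm wide; open, the fingers measure 114 mm over their backs; the gripper's body (76 mm by 85 mm) begins 54 mm behind the grasp point. The pads swing forward as they close: fully open they stand 13 mm farther back than shut.
Start: joints at [1.577, 0.385, 0.008, 0, -1.194, -0.259], TCP at [156.291, 605.122, 231.312] pointing down, gripper open.
Joint ranges: [-3.14, 3.14], [-1.21, 2.06], [-1.07, 1.41], [-3.16, 2.05], [-2.99, -0.16], [-3.1, 3.1]. Speed limits (rad/s): [2.79, 2.79, 3.14, 3.14, 3.14, 3.14].

## Interface

Orientations are given as a unit quaternion [x, y, z, w].
In Python, from bench import arm gives the robot as it stands.
- The arm moves only by the tool move_arm, never from a script. Its argument "moves" is a list of rows, each an object with "gripper": the gripper's target within -1 to 1 (fully open at 1, half-way at 0, shut at -1); "xyz": the shift along the tool's x, y, z in cm, a list of three; "angular": the turn, a rotation vector about the tool's x, y, z in rad, a list of three. In form: [{"gripper": gripper, "xyz": [dx, dy, dz], "angular": [wx, wy, wz]}, ...]. A call has 1 to 10 rows; each row is the pose to reach, as a shift and turn from the pose commanded when the call began, along the tool's axes at that moment; what a row does not reach only later rows make up. A row lasts 1/8 s, in which the tool goes at most 62.5 mm and 10.7 degrees, less where a joint would pass 70% of its speed; a pose out of reach is approached as far as the arm can. A call with a gripper value outside its range is refused whole. The fingers move at their own pace and stop on an object; the grip force is fixed at half the most. Time passes only in rows, so rows that repeat a pose let the fingers close. It gives the time, the measured TCP pose, the force and the opening at its end, in the units of the state.
- arm.read_state(): the state, without advancing time (a new reading comes with each control period).
- arm.get_image(name): name is "scene" or "top" or "wrist"; returns (picture, depth): 420x560x3 uint8, blue, green, red; 420x560 float32, mm along the optical axis (not along the pixel's ray), 0 where there is no reading.
- arm.get_calibration(name): a dict with "camera_matrix" (3x3 intrinsics, pixels), "R" (3x3) and "t" (3): a world point X has camera coordinates R X + t. Camera axes: x right, y down, z forward; pixel columns grow to the right and rows downward; lengths in mm; the calibration is good to about 2 mm. A picture is of the moment at which its call begins: read the wrist's pose just before it. get_calibration takes no time and is no camera call; for the wrist camera it gives the pose at the moment of the call.
- arm.job_done(): hands the job in, once; it reports no verdict.
The state is a dict: "clock": time; "joints": joint angles; "joint_vel": joint speeds; "joint_efforts": joint torques, N m; "position": TCP position; "ee_rot": TCP orientation; "contact_force": force on the tool from outside, world axes, zero at the start; "wrist_torque": the same for the moment, N m; "gripper_width": finger opening in mm.
Only numpy, scipy, OpenCV 4.12 (cv2) and the standard library are available. Lean on these libraries where they do the work, as an engineer would, in place of code of your own. Each camera call takes 0.05 s, during which the arm holds its last target. There are 200 camera calls.

## Task

The cell press needs a new spindle setting: swing the orange-handled lock lever well loose (anticlockwise from above, a bit over a sixth of a turn), turn the black knob until its yellow pointer points at the red pin on the dial, then swing the lever clockwise until the nut is tight again, which is a firm push of about 11 N on its handle, never as much as 17 N. Never force the knob while the nut is tight, leave the pointer on the red pin, let go of everything, and do not disturb the spare cell, the vial or the screwdriver.

Things in the scene. Friction and masses are not known exactly. Their poses are not given: they have to be found in the camera images.
- press: Cell press fixed to the bench; place and yaw vary. Aluminium base 170 x 150 x 12 mm, white cell 80 x 80 x 50, two posts, blue bridge 70 x 150 (top at 115 mm), round dial of 66 mm radius (top at 119). Spindle, jam nut, knob and dial share one vertical axis through the origin (centre of the base's underside). x points to the dial's far half with the ticks, z up.
- knob_grip (a point): Point on the axis inside the black bar knob, 170 mm above the bench at the start, 15 mm below the bar's top. Bar 52 mm long, 16 mm thick, 38 mm tall, standing on a disc of 19 mm radius. x points along the bar to the yellow pointer, z up. Grip across the 16 mm from above.
- pointer_tip (a point): Tip of the flat yellow pointer that turns with the knob: 42 mm from the axis, 143 mm high; x points outward along the pointer, z up.
- adjuster: Adjuster screw with knob and pointer. Origin on the axis at bench height; x along the pointer, z up. Turning takes about 0.2 Nm when the nut is loose; while the nut is tight it is clamped hard and must not be forced. Anticlockwise (from above) raises screw and knob 5.5 mm per rad, clockwise lowers them. The turn needed is 0.9 to 1.3 rad, either way.
- lever_handle (a point): In the lever's upright orange post, a grip that spins freely on its pin (16 mm diameter, 166 mm high here, top at 182 mm; the arm below it has its top at 134 mm), 90 mm from the axis; x points outward from the axis, z up. It moves on a level circle of 90 mm radius, at the start on the robot's side. Clockwise from above tightens. It takes 6.7 N along the circle when loose and stays where left.
- lock_lever: Jam nut with its lever: origin on the axis at bench height, x outward. Tight at the start. Loosen by 1.05 to 1.25 rad (stop at 1.4): less may jam the screw. After the setting it bites at a new place, up to 0.9 rad before or past the old; then the push at the post grows from 6.7 N by 10 N per rad (steeper above 12): tight at 9 to 15 N (aim at 11), over-tight above 17 N. Read at a standstill, pushes are 3 N less.
- clamp_shoe: Shoe inside the bridge, out of sight, that the jam nut presses on the screw's collar; its pressing force (the clamping force) is 25 N at the start, zero when loose. Nothing to handle; origin on the axis at bench height.
- red_pin: Pin with a red ball head (12 mm) standing on the dial, 48 to 63 mm from the axis, 0.9 to 1.3 rad left or right of the dial's x direction: the new setting. Fixed. Origin: its foot on the dial, top 25 mm higher.
- white_pin: The same with a white ball head, on the other side; not the setting. Fixed.
- spare_cell: Loose white block 70 x 70 x 30 mm with a copper disc on top, a bystander; origin at the centre of its underside.
- vial: Loose small jar, 32 mm in diameter, 60 mm tall, blue cap, a bystander; origin at the centre of its underside.
- driver: Loose screwdriver, 180 mm long, lying on the bench beyond the press, a bystander; x along it from handle to tip.
Not all that is in view belongs to the job. Of the things that look like the press, take the one that is farthest from the robot's base at the start.

How it is judged:
By the outcome, as a careful person would: the job done as asked, in the order asked, and still so for the second after the job is handed in, with the robot touching nothing.
It also fails if it takes over 72 s, if anything falls off the work surface, if the arm or the gripper's body presses on something with over 40 N, if the wrist force passes 120 N, or if a joint passes its speed limit or range.

## Working session

There is one attempt and no reset: what is moved stays moved. The work goes in short steps, Python scripts to look and compute and a tool call to move; the robot and the scene stay as the last step left them, time stands still between calls to the robot, and variables do not carry over. Pictures are saved under pics/ and viewed, about 8 in all and at most 12, crops included, and the job is handed in when it is done.

Besides the shell and the picture viewer there is one more tool, called after "Call:" by a JSON object that holds its "fn" and its "kwargs". move_arm: Moves the arm, as the interface text tells. Its arguments: {"type":"object","properties":{"moves":{"type":"array","items":{"type":"object","properties":{"gripper":{"type":"number"},"xyz":{"type":"array","items":{"type":"number"}},"angular":{"type":"array","items":{"type":"number"}}}}}},"required":["moves"]}

```bash
mkdir -p pics; ls
python3 - <<'E'
from bench import arm
import cv2,numpy as np
s=arm.read_state();print(s)
for n in("scene","top"):
    p,d=arm.get_image(n);np.savez(f"pics/{n}0.npz",p=p,d=d);cv2.imwrite(f"pics/{n}0.png",p)
    c=arm.get_calibration(n);print(n,c)
E
```

```text
pics
{'clock': 0.0, 'joints': array([ 1.57661148e+00,  3.85570001e-01,  6.57858808e-03, -5.08655395e-04,
       -1.19401290e+00, -2.58628720e-01]), 'joint_vel': array([ 0.00037633, -0.00057156,  0.00143972, -0.00019732, -0.0004386 ,
        0.00068023]), 'joint_efforts': array([-2.16706330e-04, -3.92284262e+01,  1.88404620e+01,  4.18630511e+00,
       -4.53413857e-03,  5.67448126e-06]), 'position': array([156.14627614, 604.55094089, 230.19356594]), 'ee_rot': array([ 9.92008829e-01, -1.26163422e-01, -8.87734246e-05,  1.12552114e-03]), 'contact_force': array([0.9522686 , 0.25758859, 0.74180733]), 'wrist_torque': array([ 0.05286821, -0.06057328,  0.0573449 ]), 'gripper_width': 85.30447225823588}
scene {'camera_matrix': array([[503.63736817,   0.        , 272.60709795],
       [  0.        , 503.63736817, 209.77044555],
       [  0.        ,   0.        ,   1.        ]]), 'R': array([[ 0.33034216,  0.94372364, -0.01611702],
       [ 0.54437879, -0.20444879, -0.81354313],
       [-0.77105498,  0.25997382, -0.58128119]]), 't': array([-251.204074  , -193.89994745, 1538.59245599])}
top {'camera_matrix': array([[515.56093569,   0.        , 291.36978807],
       [  0.        , 515.56093569, 208.2681592 ],
       [  0.        ,   0.        ,   1.        ]]), 'R': array([[ 0.01979412, -0.99906107,  0.03853784],
       [-0.99113008, -0.02467416, -0.13058462],
       [ 0.1314129 , -0.03561121, -0.99068789]]), 't': array([  36.04730661,  550.92018564, 1188.53728383])}
```

View pics/top0.png

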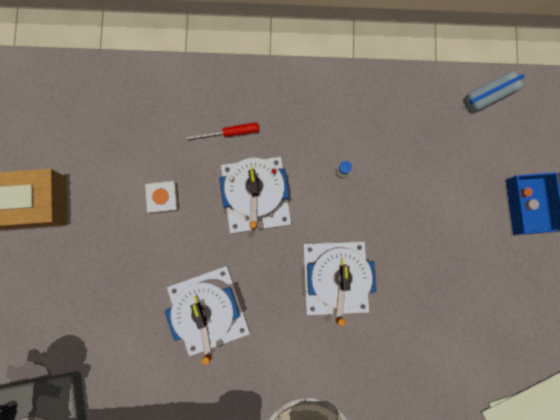

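View pics/scene0.png

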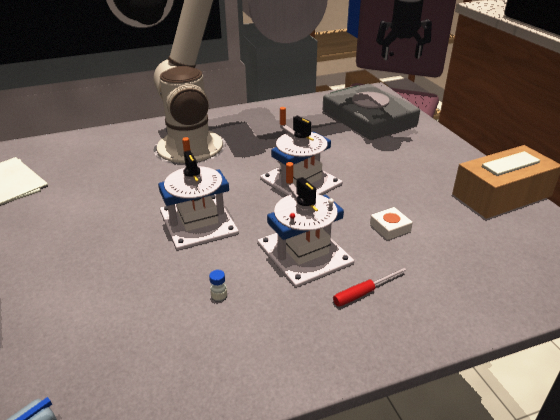

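The three candidates in the top view are press A at (255,187), B at (342,278) and C at (202,315). A is farthest from the base (bottom centre, about (300,420)), is next to the driver, and has red and white pins at (274,171) and (232,178). I choose A.

```bash
cat > h.py <<'E'
from bench import arm
import cv2,numpy as np
from scipy.spatial.transform import Rotation as Ro
def cast(c,uv,z):
    K,R,t=np.array(c["camera_matrix"]),np.array(c["R"]),np.array(c["t"])
    uv=np.atleast_2d(uv).astype(float)
    r=(np.linalg.inv(K)@np.c_[uv,np.ones(len(uv))].T).T@R   # R^T applied
    o=-R.T@t
    return o+r*((z-o[2])/r[:,2])[:,None]
def proj(c,X):
    K,R,t=np.array(c["camera_matrix"]),np.array(c["R"]),np.array(c["t"])
    q=(np.atleast_2d(X)@R.T+t)@K.T
    return q[:,:2]/q[:,2:]
def blobs(p,lo,hi,amin=5):
    m=cv2.inRange(cv2.cvtColor(p,cv2.COLOR_BGR2HSV),lo,hi)
    n,l,st,ce=cv2.connectedComponentsWithStats(m)
    return [(ce[i],st[i]) for i in range(1,n) if st[i,4]>=amin],l
def tool(dw):  # world shift mm -> tool cm
    s=arm.read_state();return Ro.from_quat(s["ee_rot"]).inv().apply(dw)/10
E
python3 - <<'E'
from h import *
p=np.load("pics/top0.npz")["p"];c=arm.get_calibration("top")
for n,uv,z in[("A",(255,187),119),("B",(342,278),119),("C",(202,315),119),("postA",(253,226),182),("red",(274,171),140),("white",(232,178),140),("cell",(160,197),30),("vial",(345,168),60)]:
    print(n,cast(c,uv,z).round())
s=arm.read_state();w=arm.get_calibration("wrist");R=np.array(w["R"]);print("cam",-R.T@w["t"],"fwd",R[2],"right",R[0]);print(Ro.from_quat(s["ee_rot"]).as_matrix().round(3)); print(w["camera_matrix"][0])
E
```

```text
A [[584. 133. 119.]]
B [[388. -62. 119.]]
C [[304. 238. 119.]]
postA [[492. 132. 182.]]
red [[617.  92. 140.]]
white [[599. 183. 140.]]
cell [[570. 360.  30.]]
vial [[646. -75.  60.]]
cam [239.58000789 582.69108167 373.00068826] fwd [-0.31857661  0.0803395  -0.94448637] right [-0.25072116 -0.96805679  0.00222417]
[[ 0.968 -0.25  -0.   ]
 [-0.25  -0.968 -0.002]
 [ 0.     0.002 -1.   ]]
[322.74802052   0.         274.91408144]
```

Call:
{"fn": "move_arm", "kwargs": {"moves": [{"gripper":1,"xyz":[0,0,-6],"angular":[0,0,0]},{"gripper":1,"xyz":[2,1.4,-12],"angular":[0,0,0]},{"gripper":1,"xyz":[50.9,35.6,-12],"angular":[0,0,-0.25]},{"gripper":1,"xyz":[50.9,35.6,-12],"angular":[0,0,-0.25]},{"gripper":1,"xyz":[50.9,35.6,-12],"angular":[0,0,-0.25]},{"gripper":1,"xyz":[50.9,35.6,-12],"angular":[0,0,-0.25]},{"gripper":1,"xyz":[50.9,35.6,-12],"angular":[0,0,-0.25]},{"gripper":1,"xyz":[50.9,35.6,-12],"angular":[0,0,-0.25]},{"gripper":1,"xyz":[50.9,35.6,-12],"angular":[0,0,-0.25]},{"gripper":1,"xyz":[50.9,35.6,-12],"angular":[0,0,-0.25]}]}}

```text
clock: 1.35
position: [497.4, 205.5, 350.7]
ee_rot: [1.0, -0.001, -0.0, 0.0]
contact_force: [1.1, 0.7, -0.3]
gripper_width: 85.5
```

Call:
{"fn": "move_arm", "kwargs": {"moves": [{"gripper":1,"xyz":[0,0,0],"angular":[0,0,0]},{"gripper":1,"xyz":[0,0,0],"angular":[0,0,0]},{"gripper":1,"xyz":[0,0,0],"angular":[0,0,0]}]}}

```text
clock: 1.72
position: [495.9, 208.3, 350.9]
ee_rot: [1.0, -0.0, -0.0, -0.0]
contact_force: [-0.5, 0.6, -0.2]
gripper_width: 85.5
```

```bash
cat > snap.py <<'E'
import sys
from h import *
n=sys.argv[1]
c=arm.get_calibration("wrist");p,d=arm.get_image("wrist")
np.savez(f"pics/{n}.npz",p=p,d=d,**{k:np.array(v) for k,v in c.items()});cv2.imwrite(f"pics/{n}.png",p)
s=arm.read_state();print(s["clock"],s["position"].round(1),s["joints"].round(3),"yaw",Ro.from_quat(s["ee_rot"]).as_matrix()[:,0].round(3),s["contact_force"].round(1))
E
python3 snap.py w1
```

```text
1.775 [495.9 208.4 351. ] [ 0.699  0.173  0.011 -0.    -1.408  0.871] yaw [ 1.    -0.001  0.   ] [-0.   0.   0.4]
```

View pics/w1.png

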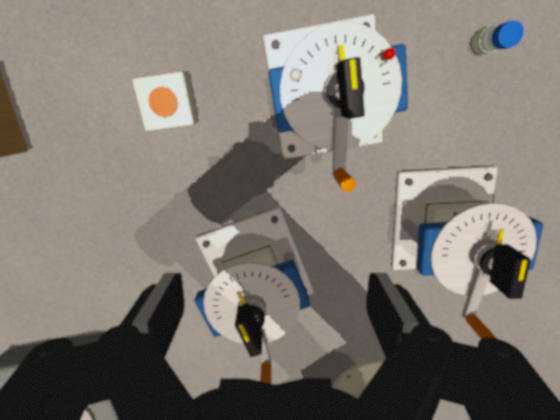

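The wrist view shows press A alone, with the dial centred near (341,85), the red ball at (389,54), the white ball at (296,74), the orange post at (345,181), the black bar at (349,88) and the pointer at (341,52). I'll measure these from the depth, and check heights.

```bash
cat > meas.py <<'E'
import sys
from h import *
from scipy.optimize import least_squares
f=np.load(f"pics/{sys.argv[1]}.npz");p,d=f["p"],f["d"];c={k:f[k] for k in("camera_matrix","R","t")}
K,R,t=c["camera_matrix"],c["R"],c["t"]
v,u=np.mgrid[:420,:560]
q=np.stack([(u-K[0,2])/K[0,0]*d,(v-K[1,2])/K[1,1]*d,d],-1)
W=(q-t)@R
near=(np.hypot(W[...,0]-584,W[...,1]-133)<125)&(d>0)
hsv=cv2.cvtColor(p,cv2.COLOR_BGR2HSV)
# dial: rim of region at height 119
m=(near&(abs(W[...,2]-119)<5)&(hsv[...,1]<60)&(np.hypot(W[...,0]-584,W[...,1]-133)<72)).astype(np.uint8)
print("dial px",m.sum(),"z",np.median(W[...,2][m>0]).round(1))
cn=max(cv2.findContours(m,cv2.RETR_EXTERNAL,cv2.CHAIN_APPROX_NONE)[0],key=cv2.contourArea)[:,0]
X=cast(c,cn,119)[:,:2]
r=least_squares(lambda a:np.hypot(X[:,0]-a[0],X[:,1]-a[1])-65.5,[584,133],loss="soft_l1",f_scale=1)
C=r.x;print("dial centre",C.round(1),"rms in",np.sqrt(np.mean(np.minimum(abs(r.fun),5)**2)).round(2))
def pt(name,lo,hi,z,zmin=0,rmax=120):
    mm=cv2.inRange(hsv,lo,hi)>0
    mm&=near&(np.hypot(W[...,0]-C[0],W[...,1]-C[1])<rmax)&(W[...,2]>zmin)
    n,l,st,ce=cv2.connectedComponentsWithStats(mm.astype(np.uint8))
    if n<2:print(name,"none");return
    for i in np.argsort(-st[1:,4])[:3]+1:
        if st[i,4]<4: continue
        a=cast(c,ce[i],z)[0];e=a[:2]-C
        print(name,st[i,4],ce[i].round(1),"zdepth",np.median(W[...,2][l==i]).round(),a.round(1),"r",np.hypot(*e).round(1),"ang",np.arctan2(e[1],e[0]).round(3))
pt("red",(0,120,90),(6,255,255),138); pt("redhi",(170,120,90),(180,255,255),138)
pt("orangetop",(7,150,120),(20,255,255),182,178)
pt("orange",(7,150,120),(20,255,255),170)
pt("ptr143",(24,120,120),(35,255,255),143); pt("ptr185",(24,120,120),(35,255,255),185)
k=near&(hsv[...,2]<70)&(W[...,2]>180)
if k.sum()>20:
    ct,sz,an=cv2.minAreaRect(W[...,:2][k].astype(np.float32));print("bartop",np.array(ct).round(1),np.array(sz).round(1),an,"z",np.median(W[...,2][k]).round(1))
E
python3 meas.py w1
```

```text
dial px 9414 z 119.0
dial centre [588.2 136.7] rms in 3.32
red 97 [388.1  53.8] zdepth 142.0 [621.1  93.8 138. ] r 54.1 ang -0.916
redhi 10 [393.1  50.4] zdepth 142.0 [624.3  89.2 138. ] r 59.6 ang -0.921
orangetop 174 [347.5 183.9] zdepth 182.0 [498.7 134.9 182. ] r 89.5 ang -3.121
orange 174 [347.5 183.9] zdepth 182.0 [495.5 132.1 170. ] r 92.8 ang -3.092
ptr143 209 [353.2  73.9] zdepth 185.0 [602.4 128.5 143. ] r 16.4 ang -0.527
ptr143 73 [341.   52.8] zdepth 145.0 [621.6 142.  143. ] r 33.8 ang 0.157
ptr185 209 [353.2  73.9] zdepth 185.0 [599.9 137.9 185. ] r 11.8 ang 0.102
ptr185 73 [341.   52.8] zdepth 145.0 [616.9 149.8 185. ] r 31.5 ang 0.428
bartop [534.9 155.9] [ 92.1 141.9] 46.82914733886719 z 427.7
```

Call:
{"fn": "move_arm", "kwargs": {"moves": [{"gripper":1,"xyz":[0.3,7.3,5],"angular":[0,0,0]},{"gripper":1,"xyz":[0.3,7.3,11],"angular":[0,0,0]},{"gripper":1,"xyz":[0.3,7.3,13],"angular":[0,0,0]},{"gripper":1,"xyz":[0.3,7.3,13],"angular":[0,0,0]}]}}

```text
clock: 2.28
position: [497.6, 134.1, 218.8]
ee_rot: [1.0, -0.001, -0.003, 0.001]
contact_force: [0.8, 0.4, 0.7]
gripper_width: 85.2
```

```bash
python3 snap.py w2; python3 meas.py w2
```

```text
2.325 [499.3 135.  221.2] [ 5.790e-01  2.100e-01 -2.690e-01  1.000e-03 -1.093e+00  9.910e-01] yaw [ 1.    -0.001 -0.   ] [-0.1 -0.3  0.1]
dial px 21582 z 119.0
dial centre [587.1 136.2] rms in 3.65
red 286 [338.8  29.6] zdepth 143.0 [621.4  93.4 138. ] r 54.8 ang -0.895
redhi 7 [346.4  22.7] zdepth 141.0 [625.1  89.  138. ] r 60.6 ang -0.893
orangetop none
orange none
ptr143 550 [264.3  60. ] zdepth 186.0 [603.9 139.2 143. ] r 17.1 ang 0.177
ptr143 138 [259.1  22.1] zdepth 145.0 [624.5 142.  143. ] r 37.9 ang 0.154
ptr185 550 [264.3  60. ] zdepth 186.0 [600.2 138.1 185. ] r 13.2 ang 0.144
ptr185 138 [259.1  22.1] zdepth 145.0 [616.8 140.4 185. ] r 30.0 ang 0.139
bartop [549.8 132.6] [148.8 126.9] 89.27068328857422 z 291.1
```

View pics/w2.png

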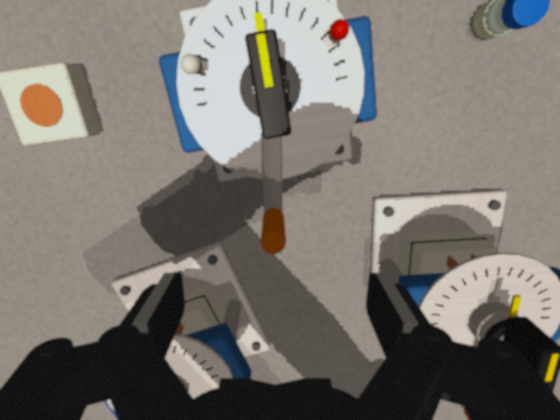

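The post is at (272,240), laterally centred between the fingers (175 and 375). I'll descend and cage it.

Call:
{"fn": "move_arm", "kwargs": {"moves": [{"gripper":1,"xyz":[0,0,4],"angular":[0,0,0]},{"gripper":1,"xyz":[0,0,7.2],"angular":[0,0,0]},{"gripper":0,"xyz":[0,0,7.2],"angular":[0,0,0]},{"gripper":-0.45,"xyz":[0,0,7.2],"angular":[0,0,0]},{"gripper":-0.45,"xyz":[0,0,7.2],"angular":[0,0,0]},{"gripper":-0.45,"xyz":[0,0,7.2],"angular":[0,0,0]},{"gripper":-0.45,"xyz":[0,0,7.2],"angular":[0,0,0]}]}}

```text
clock: 3.2
position: [499.6, 134.3, 149.5]
ee_rot: [1.0, -0.001, 0.0, -0.0]
contact_force: [-0.3, 0.6, 0.8]
gripper_width: 23.6
```

```bash
python3 snap.py w3; python3 meas.py w3|head -2
```

```text
3.25 [499.5 134.3 149.3] [ 0.577  0.281 -0.372  0.    -0.917  0.991] yaw [ 1.    -0.003  0.001] [ 0.3  0.1 -0.6]
dial px 33650 z 119.0
dial centre [581.1 146.7] rms in 4.53
```

View pics/w3.png

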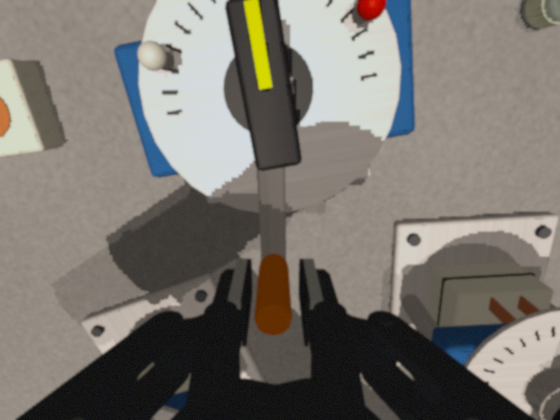

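The fingers cage the post: its top is at (273,320) between pads at (235,300) and (312,300). Next I compute the circular path.

```bash
cat > path.py <<'E'
# world shifts->tool cm for TCP at post angles; args: start yaw angle of tool x (world), list of TCP polar angles
import sys
from h import *
C=np.array([588.,136.5])
s=arm.read_state();P=s["position"];x=Ro.from_quat(s["ee_rot"]).as_matrix()[:,0];yaw=np.arctan2(x[1],x[0])
e=P[:2]-C;a0=np.arctan2(e[1],e[0]);print("now r",np.hypot(*e).round(1),"ang",(a0%6.283).round(3),"yaw",yaw.round(3))
F=s["contact_force"];T=np.array([-np.sin(a0),np.cos(a0)]);print("Ftan(ccw+)",(F[:2]@T).round(1),"Frad",(F[:2]@e/np.hypot(*e)).round(1),"Fz",F[2].round(1),"w",s["gripper_width"].round(1),s["clock"])
for a in map(float,sys.argv[1:]):
    w=np.r_[C+90*np.array([np.cos(a),np.sin(a)])-P[:2],0]
    d=tool(w);dy=(yaw-(a-np.pi)+np.pi)%(2*np.pi)-np.pi
    print(a,d.round(2)[:2],"wz",dy.round(2))
E
python3 path.py 3.27 3.39 3.51 3.63 3.75 3.87 3.99 4.11 4.23 4.35
```

```text
now r 88.5 ang 3.166 yaw -0.003Traceback (most recent call last):
  File "path.py", line 7, in <module>
    F=s["contact_force"];T=np.array([-np.sin(a0),np.cos(a0)]);print("Ftan(ccw+)",(F[:2]@T).round(1),"Frad",(F[:2]@e/np.hypot(*e)).round(1),"Fz",F[2].round(1),"w",s["gripper_width"].round(1),s["clock"])
                                                                                                                                                                  ^^^^^^^^^^^^^^^^^^^^^^^^
AttributeError: 'float' object has no attribute 'round'
```

```bash
sed -i 's/s\["gripper_width"\].round(1)/round(float(s["gripper_width"]),1)/' path.py; python3 path.py 3.27 3.39 3.51 3.63 3.75 3.87 3.99 4.11 4.23 4.35
```

```text
now r 88.5 ang 3.166 yaw -0.003
Ftan(ccw+) -0.1 Frad -0.3 Fz -0.6 w 23.7 3.25
3.27 [-0.08  0.93] wz -0.13
3.39 [0.13 1.99] wz -0.25
3.51 [0.46 3.02] wz -0.37
3.63 [0.91 4.  ] wz -0.49
3.75 [1.48 4.92] wz -0.61
3.87 [2.15 5.76] wz -0.73
3.99 [2.91 6.52] wz -0.85
4.11 [3.77 7.18] wz -0.97
4.23 [4.69 7.74] wz -1.09
4.35 [5.68 8.18] wz -1.21
```

Call:
{"fn": "move_arm", "kwargs": {"moves": [{"gripper":-0.45,"xyz":[-0.08,0.93,0],"angular":[0,0,-0.13]},{"gripper":-0.45,"xyz":[0.13,1.99,0],"angular":[0,0,-0.25]},{"gripper":-0.45,"xyz":[0.46,3.02,0],"angular":[0,0,-0.37]},{"gripper":-0.45,"xyz":[0.91,4.0,0],"angular":[0,0,-0.49]}]}}

```text
clock: 3.75
position: [508.6, 95.8, 149.2]
ee_rot: [0.97, 0.243, 0.001, -0.001]
contact_force: [-3.2, 7.3, 2.5]
gripper_width: 23.2
```

```bash
python3 path.py  3.75 3.87 3.99 4.11 4.23 4.33 4.36
```

```text
now r 89.3 ang 3.615 yaw 0.491
Ftan(ccw+) -8.0 Frad -0.5 Fz 2.5 w 23.2 3.75
3.75 [-0.01  1.21] wz -0.12
3.87 [0.18 2.27] wz -0.24
3.99 [0.49 3.31] wz -0.36
4.11 [0.93 4.29] wz -0.48
4.23 [1.48 5.22] wz -0.6
4.33 [2.03 5.94] wz -0.7
4.36 [2.2  6.14] wz -0.73
```

Call:
{"fn": "move_arm", "kwargs": {"moves": [{"gripper":-0.45,"xyz":[-0.01,1.21,0],"angular":[0,0,-0.12]},{"gripper":-0.45,"xyz":[0.18,2.27,0],"angular":[0,0,-0.24]},{"gripper":-0.45,"xyz":[0.49,3.31,0],"angular":[0,0,-0.36]},{"gripper":-0.45,"xyz":[0.93,4.29,0],"angular":[0,0,-0.48]},{"gripper":-0.45,"xyz":[1.48,5.22,0],"angular":[0,0,-0.6]},{"gripper":-0.45,"xyz":[2.1,6.05,0],"angular":[0,0,-0.71]},{"gripper":-0.45,"xyz":[2.1,6.05,0],"angular":[0,0,-0.71]}]}}

```text
clock: 4.62
position: [554.6, 50.5, 149.0]
ee_rot: [0.826, 0.563, -0.001, -0.0]
contact_force: [-2.8, 1.0, 2.2]
gripper_width: 23.7
```

```bash
python3 path.py 4.3
```

```text
now r 92.3 ang 4.342 yaw 1.196
Ftan(ccw+) -3.0 Frad 0.1 Fz 2.2 w 23.7 4.625
4.3 [ 0.23 -0.38] wz 0.04
```

Call:
{"fn": "move_arm", "kwargs": {"moves": [{"gripper":0.0,"xyz":[0,-0.4,0],"angular":[0,0,0]},{"gripper":0.3,"xyz":[0,-0.4,0],"angular":[0,0,0]},{"gripper":0.3,"xyz":[0,-0.4,-6],"angular":[0,0,0]},{"gripper":0.3,"xyz":[0,-0.4,-11.1],"angular":[0,0,0.1]},{"gripper":0.3,"xyz":[6.5,-5.2,-11.1],"angular":[0,0,1.05]},{"gripper":0.3,"xyz":[6.5,-5.2,-11.1],"angular":[0,0,1.05]},{"gripper":0.3,"xyz":[6.5,-5.2,-11.1],"angular":[0,0,1.05]},{"gripper":0.3,"xyz":[6.5,-5.2,-11.1],"angular":[0,0,1.05]},{"gripper":0.3,"xyz":[6.5,-5.2,-11.1],"angular":[0,0,1.05]},{"gripper":0.3,"xyz":[6.5,-5.2,-11.1],"angular":[0,0,1.05]}]}}

```text
clock: 5.88
position: [530.6, 130.2, 259.9]
ee_rot: [0.997, 0.074, 0.0, -0.0]
contact_force: [0.0, -0.3, 0.0]
gripper_width: 55.6
```

Call:
{"fn": "move_arm", "kwargs": {"moves": [{"gripper":0.3,"xyz":[0,0,0],"angular":[0,0,0]},{"gripper":0.3,"xyz":[0,0,0],"angular":[0,0,0]}]}}

```text
clock: 6.12
position: [530.7, 130.1, 260.0]
ee_rot: [0.997, 0.074, 0.0, -0.0]
contact_force: [0.2, -0.2, -0.1]
gripper_width: 55.7
```

```bash
python3 snap.py w4; python3 meas.py w4; python3 path.py
```

```text
6.175 [530.6 130.1 260. ] [ 0.537  0.231 -0.14   0.    -1.2    1.182] yaw [0.989 0.148 0.   ] [ 0.1 -0.3  0. ]
dial px 14836 z 119.0
dial centre [588.4 136.5] rms in 3.23
red 156 [337.3  97.5] zdepth 143.0 [621.5  93.5 138. ] r 54.3 ang -0.914
redhi none
orangetop 282 [382.9 204.9] zdepth 182.0 [553.5  53.5 182. ] r 90.0 ang -1.969
orange 282 [382.9 204.9] zdepth 182.0 [550.1  48.7 170. ] r 95.7 ang -1.982
ptr143 323 [276.7 121.7] zdepth 186.0 [596.9 137.4 143. ] r 8.6 ang 0.109
ptr143 127 [276.5  87.4] zdepth 145.0 [621.6 141.3 143. ] r 33.6 ang 0.144
ptr185 323 [276.7 121.7] zdepth 186.0 [599.9 138.1 185. ] r 11.7 ang 0.139
ptr185 127 [276.5  87.4] zdepth 145.0 [620.7 141.4 185. ] r 32.7 ang 0.15
bartop [540.1 134.9] [110.9 110.4] 47.978111267089844 z 330.4
now r 57.7 ang 3.253 yaw 0.148
Ftan(ccw+) 0.3 Frad -0.0 Fz 0.0 w 55.8 6.175
```

View pics/w4.png

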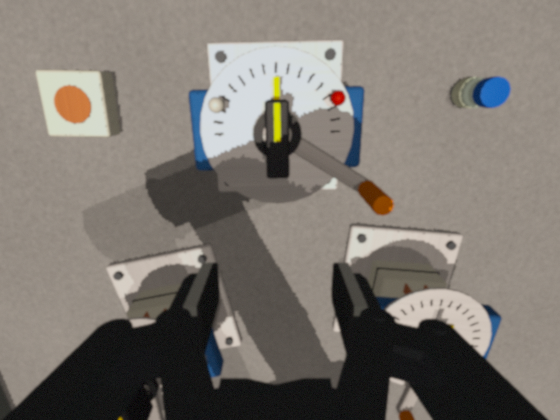

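Loosened: the post is now at (382,203) px, radius 90.0, 1.15 rad from its start. The pointer (276,87) is at +0.148 rad and the red ball (337,97) at about −0.91, so the knob needs about −1.06 rad (clockwise). Now I grip the knob.

Call:
{"fn": "move_arm", "kwargs": {"moves": [{"gripper":0.3,"xyz":[5.8,0.2,0],"angular":[0,0,0]},{"gripper":0.3,"xyz":[5.8,0.2,3],"angular":[0,0,0]},{"gripper":0.3,"xyz":[5.8,0.2,7],"angular":[0,0,0]},{"gripper":0.3,"xyz":[5.8,0.2,10.5],"angular":[0,0,0]},{"gripper":0.3,"xyz":[5.8,0.2,10.5],"angular":[0,0,0]},{"gripper":-1,"xyz":[5.8,0.2,10.5],"angular":[0,0,0]},{"gripper":-1,"xyz":[5.8,0.2,10.5],"angular":[0,0,0]},{"gripper":-1,"xyz":[5.8,0.2,10.5],"angular":[0,0,0]},{"gripper":-1,"xyz":[5.8,0.2,10.5],"angular":[0,0,0]},{"gripper":-1,"xyz":[5.8,0.2,10.5],"angular":[0,0,0]}]}}

```text
clock: 7.42
position: [589.4, 137.2, 157.1]
ee_rot: [0.997, 0.074, 0.002, -0.0]
contact_force: [-1.0, 0.3, 5.5]
gripper_width: 15.0
```

```bash
python3 path.py; python3 -c "
from h import *
s=arm.read_state();print(s['position'],s['contact_force'],s['wrist_torque'])"
```

```text
now r 1.6 ang 0.438 yaw 0.148
Ftan(ccw+) 0.7 Frad -0.8 Fz 5.5 w 15.0 7.425
[589.42174328 137.16553547 157.08324994] [-0.99325972  0.32714731  5.45182766] [0.27123057 0.16441801 0.054543  ]
```

Call:
{"fn": "move_arm", "kwargs": {"moves": [{"gripper":-1,"xyz":[0,0,0.06],"angular":[0,0,0.11]},{"gripper":-1,"xyz":[0,0,0.12],"angular":[0,0,0.22]},{"gripper":-1,"xyz":[0,0,0.18],"angular":[0,0,0.33]},{"gripper":-1,"xyz":[0,0,0.18],"angular":[0,0,0.33]}]}}

```text
clock: 7.92
position: [589.3, 136.6, 155.2]
ee_rot: [0.996, -0.091, 0.002, -0.0]
contact_force: [-0.1, -0.6, 5.9]
gripper_width: 15.2
```

```bash
python3 -c "
from h import *
s=arm.read_state();print(s['position'],s['contact_force'],s['wrist_torque'],s['gripper_width'])"
```

```text
[589.32454987 136.63642568 155.24270462] [-0.0590177  -0.56995725  5.93388275] [-0.26394441  0.14976357 -0.1428979 ] 15.185796743059349
```

Call:
{"fn": "move_arm", "kwargs": {"moves": [{"gripper":-1,"xyz":[0,0,0.06],"angular":[0,0,0.12]},{"gripper":-1,"xyz":[0,0,0.13],"angular":[0,0,0.24]},{"gripper":-1,"xyz":[0,0,0.2],"angular":[0,0,0.36]},{"gripper":-1,"xyz":[0,0,0.26],"angular":[0,0,0.48]},{"gripper":-1,"xyz":[0,0,0.33],"angular":[0,0,0.6]},{"gripper":-1,"xyz":[0,0,0.4],"angular":[0,0,0.73]},{"gripper":-1,"xyz":[0,0,0.4],"angular":[0,0,0.73]},{"gripper":-1,"xyz":[0,0,0.4],"angular":[0,0,0.73]}]}}

```text
clock: 8.93
position: [588.6, 135.7, 151.2]
ee_rot: [0.898, -0.441, 0.001, 0.0]
contact_force: [-0.6, -3.1, 7.2]
gripper_width: 15.1
```

```bash
python3 snap.py w5;python3 meas.py w5;python3 -c "
from h import *
s=arm.read_state();print(s['position'],s['contact_force'],s['wrist_torque'],s['gripper_width'])"
```

```text
8.975 [588.6 135.7 151.2] [ 0.495  0.415 -0.159  0.002 -0.997  0.161] yaw [ 0.611 -0.791  0.002] [-0.  -3.2  7.5]
dial px 21320 z 119.0
dial centre [587.4 135.9] rms in 3.49
red 423 [275.7 166.1] zdepth 142.0 [621.4  93.  138. ] r 54.7 ang -0.899
redhi none
orangetop 1298 [484.9 215.4] zdepth 182.0 [554.5  53.2 182. ] r 89.0 ang -1.95
orangetop 41 [157.6 370. ] zdepth 205.0 [612.5 190.6 182. ] r 60.2 ang 1.14
orange 1452 [482.4 212.4] zdepth 182.0 [547.   51.4 170. ] r 93.7 ang -2.017
orange 41 [157.6 370. ] zdepth 205.0 [609.4 203.8 170. ] r 71.4 ang 1.257
orange 9 [425.  198.7] zdepth 146.0 [569.8  61.6 170. ] r 76.3 ang -1.803
ptr143 395 [276.5 288.5] zdepth 180.0 [580.6 145.1 143. ] r 11.4 ang 2.201
ptr143 262 [275.9 207.2] zdepth 139.0 [609.4 108.5 143. ] r 35.2 ang -0.894
ptr185 395 [276.5 288.5] zdepth 180.0 [597.5 123.6 185. ] r 16.0 ang -0.879
ptr185 262 [275.9 207.2] zdepth 139.0 [618.3  97.1 185. ] r 49.6 ang -0.897
bartop [588.1 133.1] [122.2  46.1] 46.96842575073242 z 223.0
[588.59723334 135.68857171 151.20933904] [-0.02872636 -3.16532124  7.45248007] [-0.98030656  0.46912619 -0.14777023] 15.01018808087252
```

View pics/w5.png

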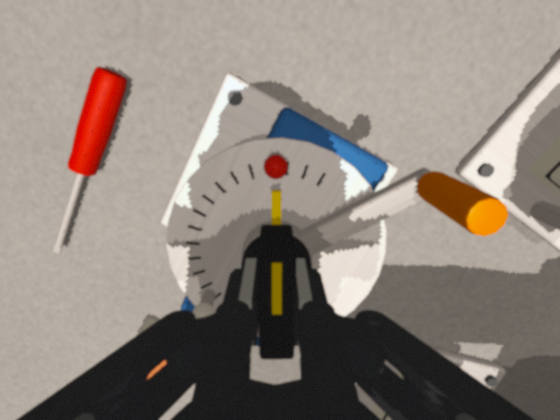

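Pointer (276,207), bar stripe (276.5,288) and red ball (276,166) lie in one vertical plane through the camera, so the pointer is on the pin. I release and rise.

Call:
{"fn": "move_arm", "kwargs": {"moves": [{"gripper":-0.2,"xyz":[0,0,0],"angular":[0,0,0]},{"gripper":0.2,"xyz":[0,0,0],"angular":[0,0,0]},{"gripper":0.3,"xyz":[0,0,0],"angular":[0,0,0]},{"gripper":0.3,"xyz":[0,0,-3],"angular":[0,0,0]},{"gripper":0.3,"xyz":[-2,0,-9],"angular":[0,0,0]},{"gripper":0.3,"xyz":[-4,0,-10],"angular":[0,0,0]},{"gripper":0.3,"xyz":[-4,0,-10],"angular":[0,0,0]},{"gripper":0.3,"xyz":[-4,0,-10],"angular":[0,0,0]}]}}

```text
clock: 9.98
position: [563.1, 168.0, 247.6]
ee_rot: [0.898, -0.441, -0.001, 0.001]
contact_force: [1.0, 0.7, 0.3]
gripper_width: 55.6
```

```bash
python3 snap.py w6;python3 meas.py w6; python3 path.py
```

```text
10.025 [563.2 167.8 247.4] [ 0.565  0.312 -0.059 -0.    -1.203  0.093] yaw [ 0.611 -0.791 -0.001] [ 0.  -0.  -0.3]
dial px 14859 z 119.0
dial centre [588.7 136.4] rms in 3.29
red 185 [274.4  83.7] zdepth 143.0 [621.2  93.5 138. ] r 53.9 ang -0.923
orangetop 513 [401.7  98.1] zdepth 182.0 [553.8  53.5 182. ] r 89.9 ang -1.969
orangetop 31 [179.  287.1] zdepth 270.0 [590.1 250.4 182. ] r 113.9 ang 1.558
orange 514 [401.7  98.1] zdepth 182.0 [550.2  50.9 170. ] r 93.8 ang -1.993
orange 31 [179.  287.1] zdepth 270.0 [588.6 259.  170. ] r 122.6 ang 1.571
ptr143 251 [275. 150.] zdepth 180.0 [591.8 130.8 143. ] r 6.5 ang -1.059
ptr143 103 [275.  112.7] zdepth 139.0 [608.6 109.1 143. ] r 33.8 ang -0.941
ptr185 251 [275. 150.] zdepth 180.0 [596.  125.6 185. ] r 13.2 ang -0.975
ptr185 103 [275.  112.7] zdepth 139.0 [609.9 107.6 185. ] r 35.9 ang -0.936
bartop [579.5 147.5] [130.9  75. ] 37.751670837402344 z 318.7
now r 39.9 ang 2.24 yaw -0.913
Ftan(ccw+) -0.0 Frad -0.0 Fz -0.3 w 55.7 10.025
```

Call:
{"fn": "move_arm", "kwargs": {"moves": [{"gripper":0.3,"xyz":[8.5,7.7,0],"angular":[0,0,-2.08]},{"gripper":0.3,"xyz":[8.5,7.7,0],"angular":[0,0,-2.08]},{"gripper":0.3,"xyz":[8.5,7.7,0],"angular":[0,0,-2.08]},{"gripper":0.3,"xyz":[8.5,7.7,0],"angular":[0,0,-2.08]},{"gripper":0.3,"xyz":[8.5,7.7,0],"angular":[0,0,-2.08]},{"gripper":0.3,"xyz":[8.5,7.7,0],"angular":[0,0,-2.08]},{"gripper":0.3,"xyz":[8.5,7.7,0],"angular":[0,0,-2.08]},{"gripper":0.3,"xyz":[8.5,7.7,0],"angular":[0,0,-2.08]},{"gripper":0.3,"xyz":[8.5,7.7,0],"angular":[0,0,-2.08]},{"gripper":0.3,"xyz":[8.5,7.7,0],"angular":[0,0,-2.08]}]}}

```text
clock: 11.28
position: [554.5, 53.2, 247.6]
ee_rot: [0.886, 0.463, -0.002, -0.0]
contact_force: [0.4, 0.4, 0.4]
gripper_width: 55.6
```

```bash
python3 path.py 4.314; python3 -c "
from h import *
print(arm.read_state()['position'])"
```

```text
now r 89.7 ang 4.33 yaw 0.964
Ftan(ccw+) 0.3 Frad -0.5 Fz 0.4 w 55.6 11.275
4.314 [-0.06 -0.14] wz -0.21
[554.54669667  53.22902039 247.5554795 ]
```

Call:
{"fn": "move_arm", "kwargs": {"moves": [{"gripper":0.3,"xyz":[-0.1,-0.1,1],"angular":[0,0,-0.15]},{"gripper":0.3,"xyz":[-0.1,-0.1,3],"angular":[0,0,-0.21]},{"gripper":0.3,"xyz":[-0.1,-0.1,7],"angular":[0,0,-0.21]},{"gripper":0.3,"xyz":[-0.1,-0.1,9.8],"angular":[0,0,-0.21]},{"gripper":-0.45,"xyz":[-0.1,-0.1,9.8],"angular":[0,0,-0.21]},{"gripper":-0.45,"xyz":[-0.1,-0.1,9.8],"angular":[0,0,-0.21]},{"gripper":-0.45,"xyz":[-0.1,-0.1,9.8],"angular":[0,0,-0.21]},{"gripper":-0.45,"xyz":[-0.1,-0.1,9.8],"angular":[0,0,-0.21]}]}}

```text
clock: 12.28
position: [554.0, 53.8, 152.2]
ee_rot: [0.834, 0.552, 0.001, 0.0]
contact_force: [-0.7, 0.3, -0.4]
gripper_width: 23.6
```

```bash
python3 path.py 4.24 4.18 4.12 4.06 4.0 3.94 3.88 3.82 3.76 3.7
```

```text
now r 89.4 ang 4.321 yaw 1.168
Ftan(ccw+) -0.8 Frad 0.0 Fz -0.4 w 23.6 12.275
4.24 [-0.04 -0.73] wz 0.07
4.18 [ 0.01 -1.27] wz 0.13
4.12 [ 0.1 -1.8] wz 0.19
4.06 [ 0.22 -2.33] wz 0.25
4.0 [ 0.37 -2.85] wz 0.31
3.94 [ 0.55 -3.36] wz 0.37
3.88 [ 0.76 -3.86] wz 0.43
3.82 [ 1.   -4.34] wz 0.49
3.76 [ 1.27 -4.81] wz 0.55
3.7 [ 1.56 -5.26] wz 0.61
```

Call:
{"fn": "move_arm", "kwargs": {"moves": [{"gripper":-0.45,"xyz":[-0.04,-0.73,0],"angular":[0,0,0.07]},{"gripper":-0.45,"xyz":[0.01,-1.27,0],"angular":[0,0,0.13]},{"gripper":-0.45,"xyz":[0.1,-1.8,0],"angular":[0,0,0.19]},{"gripper":-0.45,"xyz":[0.22,-2.33,0],"angular":[0,0,0.25]}]}}

```text
clock: 12.78
position: [534.5, 64.4, 152.0]
ee_rot: [0.897, 0.443, 0.002, 0.001]
contact_force: [4.9, -4.0, -2.3]
gripper_width: 23.6
```

```bash
python3 path.py 4.0 3.94 3.88 3.82 3.76 3.7
```

```text
now r 89.8 ang 4.073 yaw 0.917
Ftan(ccw+) 6.3 Frad 0.3 Fz -2.3 w 23.6 12.775
4.0 [-0.01 -0.66] wz 0.06
3.94 [ 0.04 -1.2 ] wz 0.12
3.88 [ 0.12 -1.73] wz 0.18
3.82 [ 0.23 -2.26] wz 0.24
3.76 [ 0.37 -2.78] wz 0.3
3.7 [ 0.55 -3.29] wz 0.36
```

Call:
{"fn": "move_arm", "kwargs": {"moves": [{"gripper":-0.45,"xyz":[-0.01,-0.66,0],"angular":[0,0,0.06]},{"gripper":-0.45,"xyz":[0.04,-1.2,0],"angular":[0,0,0.12]},{"gripper":-0.45,"xyz":[0.12,-1.73,0],"angular":[0,0,0.18]},{"gripper":-0.45,"xyz":[0.23,-2.26,0],"angular":[0,0,0.24]},{"gripper":-0.45,"xyz":[0.37,-2.78,0],"angular":[0,0,0.3]}]}}

```text
clock: 13.4
position: [514.2, 84.0, 152.0]
ee_rot: [0.953, 0.304, 0.001, 0.001]
contact_force: [3.9, -5.9, -1.9]
gripper_width: 23.4
```

```bash
python3 path.py 3.7 3.64 3.58 3.52 3.46 3.4
```

```text
now r 90.5 ang 3.76 yaw 0.617
Ftan(ccw+) 7.1 Frad 0.3 Fz -1.9 w 23.4 13.4
3.7 [ 0.07 -0.54] wz 0.06
3.64 [ 0.12 -1.08] wz 0.12
3.58 [ 0.2  -1.61] wz 0.18
3.52 [ 0.31 -2.14] wz 0.24
3.46 [ 0.45 -2.66] wz 0.3
3.4 [ 0.62 -3.17] wz 0.36
```

Call:
{"fn": "move_arm", "kwargs": {"moves": [{"gripper":-0.45,"xyz":[0.07,-0.54,0],"angular":[0,0,0.06]},{"gripper":-0.45,"xyz":[0.12,-1.08,0],"angular":[0,0,0.12]},{"gripper":-0.45,"xyz":[0.2,-1.61,0],"angular":[0,0,0.18]},{"gripper":-0.45,"xyz":[0.31,-2.14,0],"angular":[0,0,0.24]}]}}

```text
clock: 13.9
position: [503.7, 102.8, 151.9]
ee_rot: [0.982, 0.187, 0.001, 0.001]
contact_force: [2.5, -5.4, -0.7]
gripper_width: 23.3
```

```bash
python3 path.py 3.46 3.4 3.34 3.28 3.22
```

```text
now r 90.8 ang 3.522 yaw 0.377
Ftan(ccw+) 5.9 Frad -0.3 Fz -0.7 w 23.3 13.9
3.46 [ 0.1  -0.56] wz 0.06
3.4 [ 0.14 -1.1 ] wz 0.12
3.34 [ 0.22 -1.63] wz 0.18
3.28 [ 0.34 -2.16] wz 0.24
3.22 [ 0.48 -2.68] wz 0.3
```

Call:
{"fn": "move_arm", "kwargs": {"moves": [{"gripper":-0.45,"xyz":[0.1,-0.56,0],"angular":[0,0,0.06]},{"gripper":-0.45,"xyz":[0.14,-1.1,0],"angular":[0,0,0.12]},{"gripper":-0.45,"xyz":[0.22,-1.63,0],"angular":[0,0,0.18]},{"gripper":-0.45,"xyz":[0.34,-2.16,0],"angular":[0,0,0.24]}]}}

```text
clock: 14.4
position: [498.2, 123.7, 151.9]
ee_rot: [0.998, 0.068, -0.0, 0.001]
contact_force: [1.5, -5.7, 1.0]
gripper_width: 23.3
```

```bash
python3 path.py 3.22 3.16 3.1 3.04 2.98
```

```text
now r 90.7 ang 3.283 yaw 0.136
Ftan(ccw+) 5.9 Frad -0.6 Fz 1.0 w 23.3 14.4
3.22 [ 0.08 -0.57] wz 0.06
3.16 [ 0.13 -1.11] wz 0.12
3.1 [ 0.21 -1.64] wz 0.18
3.04 [ 0.32 -2.17] wz 0.24
2.98 [ 0.46 -2.69] wz 0.3
```

Call:
{"fn": "move_arm", "kwargs": {"moves": [{"gripper":-0.45,"xyz":[0.08,-0.57,0],"angular":[0,0,0.06]},{"gripper":-0.45,"xyz":[0.13,-1.11,0],"angular":[0,0,0.12]},{"gripper":-0.45,"xyz":[0.21,-1.64,0],"angular":[0,0,0.18]},{"gripper":-0.45,"xyz":[0.32,-2.17,0],"angular":[0,0,0.24]}]}}

```text
clock: 14.9
position: [497.8, 145.3, 151.9]
ee_rot: [0.999, -0.052, -0.001, 0.002]
contact_force: [0.1, -6.8, 2.1]
gripper_width: 23.5
```

```bash
python3 path.py 2.98 2.92 2.86 2.8 2.74
```

```text
now r 90.6 ang 3.044 yaw -0.104
Ftan(ccw+) 6.7 Frad -0.7 Fz 2.1 w 23.5 14.9
2.98 [ 0.08 -0.58] wz 0.06
2.92 [ 0.12 -1.12] wz 0.12
2.86 [ 0.2  -1.65] wz 0.18
2.8 [ 0.31 -2.18] wz 0.24
2.74 [ 0.46 -2.7 ] wz 0.3
```

Call:
{"fn": "move_arm", "kwargs": {"moves": [{"gripper":-0.45,"xyz":[0.08,-0.58,0],"angular":[0,0,0.06]},{"gripper":-0.45,"xyz":[0.12,-1.12,0],"angular":[0,0,0.12]},{"gripper":-0.45,"xyz":[0.2,-1.65,0],"angular":[0,0,0.18]},{"gripper":-0.45,"xyz":[0.31,-2.18,0],"angular":[0,0,0.24]}]}}

```text
clock: 15.4
position: [502.7, 166.5, 151.8]
ee_rot: [0.985, -0.171, -0.001, 0.002]
contact_force: [-1.4, -6.2, 3.7]
gripper_width: 23.4
```

```bash
python3 path.py 2.74 2.68 2.62 2.56 2.5
```

```text
now r 90.4 ang 2.804 yaw -0.344
Ftan(ccw+) 6.3 Frad -0.7 Fz 3.7 w 23.4 15.4
2.74 [ 0.06 -0.57] wz 0.06
2.68 [ 0.1  -1.11] wz 0.12
2.62 [ 0.18 -1.65] wz 0.18
2.56 [ 0.3  -2.17] wz 0.24
2.5 [ 0.44 -2.69] wz 0.3
```

Call:
{"fn": "move_arm", "kwargs": {"moves": [{"gripper":-0.45,"xyz":[0.06,-0.57,0],"angular":[0,0,0.06]},{"gripper":-0.45,"xyz":[0.1,-1.11,0],"angular":[0,0,0.12]},{"gripper":-0.45,"xyz":[0.18,-1.65,0],"angular":[0,0,0.18]},{"gripper":-0.45,"xyz":[0.3,-2.17,0],"angular":[0,0,0.24]}]}}

```text
clock: 15.9
position: [511.8, 185.1, 151.7]
ee_rot: [0.958, -0.288, -0.002, 0.003]
contact_force: [-4.0, -8.7, 5.3]
gripper_width: 23.4
```

```bash
python3 path.py 2.5 2.44 2.38 2.32
```

```text
now r 90.4 ang 2.574 yaw -0.584
Ftan(ccw+) 9.5 Frad -1.3 Fz 5.3 w 23.4 15.9
2.5 [ 0.05 -0.67] wz 0.06
2.44 [ 0.1 -1.2] wz 0.12
2.38 [ 0.18 -1.74] wz 0.18
2.32 [ 0.29 -2.27] wz 0.24
```

Call:
{"fn": "move_arm", "kwargs": {"moves": [{"gripper":-0.45,"xyz":[0.03,-0.45,0],"angular":[0,0,0.05]},{"gripper":-0.45,"xyz":[0.06,-0.9,0],"angular":[0,0,0.1]}]}}

```text
clock: 16.15
position: [516.7, 192.0, 151.7]
ee_rot: [0.942, -0.335, -0.002, 0.004]
contact_force: [-5.0, -8.1, 5.4]
gripper_width: 23.5
```

```bash
python3 path.py 2.4 2.35
```

```text
now r 90.3 ang 2.481 yaw -0.684
Ftan(ccw+) 9.5 Frad -1.1 Fz 5.4 w 23.5 16.15
2.4 [ 0.04 -0.73] wz 0.06
2.35 [ 0.08 -1.17] wz 0.11
```

Call:
{"fn": "move_arm", "kwargs": {"moves": [{"gripper":-0.45,"xyz":[0,0,0],"angular":[0,0,0]},{"gripper":-0.45,"xyz":[0,0,0],"angular":[0,0,0]},{"gripper":-0.45,"xyz":[0,0,0],"angular":[0,0,0]}]}}

```text
clock: 16.52
position: [517.1, 192.4, 151.7]
ee_rot: [0.942, -0.334, -0.002, 0.003]
contact_force: [-3.9, -6.8, 4.9]
gripper_width: 23.3
```

```bash
python3 path.py 2.4 2.35
```

```text
now r 90.3 ang 2.474 yaw -0.682
Ftan(ccw+) 7.8 Frad -1.1 Fz 4.9 w 23.3 16.525
2.4 [ 0.05 -0.66] wz 0.06
2.35 [ 0.08 -1.11] wz 0.11
```

Call:
{"fn": "move_arm", "kwargs": {"moves": [{"gripper":-0.45,"xyz":[0.02,-0.25,0],"angular":[0,0,0.03]},{"gripper":-0.45,"xyz":[0.04,-0.5,0],"angular":[0,0,0.06]}]}}

```text
clock: 16.77
position: [519.7, 195.4, 151.7]
ee_rot: [0.932, -0.363, -0.002, 0.004]
contact_force: [-6.7, -7.1, 6.3]
gripper_width: 23.4
```

```bash
python3 path.py
```

```text
now r 90.2 ang 2.43 yaw -0.743
Ftan(ccw+) 9.7 Frad 0.5 Fz 6.3 w 23.4 16.775
```

Call:
{"fn": "move_arm", "kwargs": {"moves": [{"gripper":-0.45,"xyz":[0,0,0],"angular":[0,0,0]},{"gripper":-0.45,"xyz":[0,0,0],"angular":[0,0,0]},{"gripper":-0.45,"xyz":[0,0,0],"angular":[0,0,0]}]}}

```text
clock: 17.15
position: [519.9, 195.7, 151.7]
ee_rot: [0.932, -0.363, -0.002, 0.004]
contact_force: [-5.5, -5.9, 6.9]
gripper_width: 23.8
```

```bash
python3 path.py
```

```text
now r 90.2 ang 2.426 yaw -0.742
Ftan(ccw+) 8.1 Frad 0.3 Fz 6.9 w 23.8 17.15
```

Call:
{"fn": "move_arm", "kwargs": {"moves": [{"gripper":-0.45,"xyz":[0,0.4,0],"angular":[0,0,0]},{"gripper":0.2,"xyz":[0,0.4,0],"angular":[0,0,0]},{"gripper":0.2,"xyz":[0,0.4,0],"angular":[0,0,0]},{"gripper":0.2,"xyz":[0,0.4,-3],"angular":[0,0,0]},{"gripper":0.2,"xyz":[0,0.4,-8],"angular":[0,0,0]},{"gripper":0.2,"xyz":[0,0.4,-11],"angular":[0,0,-0.0]},{"gripper":0.2,"xyz":[2.5,0.4,-11],"angular":[0,0,0.17]},{"gripper":0.2,"xyz":[2.5,0.4,-11],"angular":[0,0,0.17]},{"gripper":0.2,"xyz":[2.5,0.4,-11],"angular":[0,0,0.17]}]}}

```text
clock: 18.27
position: [538.3, 179.1, 260.6]
ee_rot: [0.898, -0.44, -0.0, 0.0]
contact_force: [-0.0, 0.1, 0.3]
gripper_width: 51.3
```

```bash
python3 snap.py w7;python3 meas.py w7; python3 path.py; python3 -c "
from h import *
p,d=arm.get_image('top');q=np.load('pics/top0.npz')['p']
a=p[120:240,140:360];b=q[120:240,140:360]
cv2.imwrite('pics/fin.png',np.hstack([np.load('pics/w7.npz')['p'],cv2.resize(np.vstack([b,a]),(240,420))]))"
```

```text
18.325 [538.2 179.2 260.6] [ 0.607  0.267 -0.089 -0.    -1.216  0.054] yaw [ 0.614 -0.79  -0.   ] [ 0.1 -0.7 -0.4]
dial px 15446 z 119.0
dial centre [588.5 135.9] rms in 3.15
red 165 [257.8  49.3] zdepth 143.0 [621.3  93.2 138. ] r 53.9 ang -0.915
redhi none
ptr143 200 [255.8 110.3] zdepth 180.0 [596.5 128.6 143. ] r 10.9 ang -0.741
ptr143 106 [258.9  78.2] zdepth 139.0 [608.4 108.7 143. ] r 33.7 ang -0.938
ptr185 200 [255.8 110.3] zdepth 180.0 [595.7 125.7 185. ] r 12.5 ang -0.951
ptr185 106 [258.9  78.2] zdepth 139.0 [605.7 109.1 185. ] r 31.8 ang -0.999
bartop [552.4 173.1] [103.  119.4] 81.51776123046875 z 331.7
now r 65.6 ang 2.433 yaw -0.91
Ftan(ccw+) 0.5 Frad -0.5 Fz -0.4 w 51.0 18.325
```

View pics/fin.png

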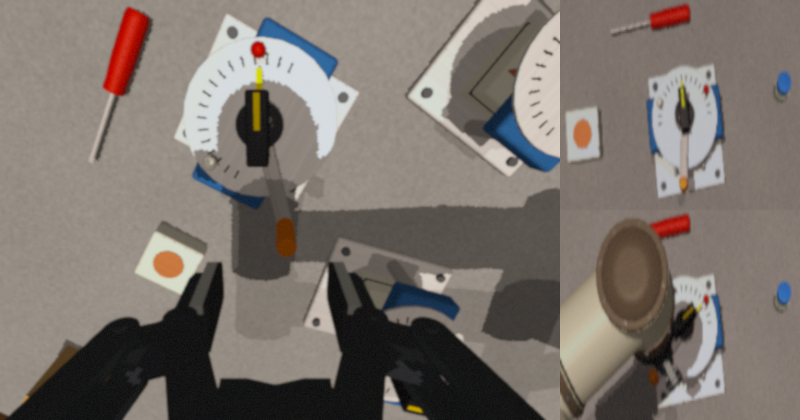

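The final view shows the pointer (259,78) in line with the red ball (258,49), and the post (286,236) free of the fingers. The spare cell and the vial are in the same places as before, and the driver shows no shift. I'll hand it in.

```bash
python3 -c "
from h import *
arm.job_done()"
```

```text
the job is handed in; nothing more can be done
```

I did the job on the farthest of the three presses and handed it in at about 18 s; the hand-in gave no verdict.

- **Loosening:** I swung the lever 1.15 rad anticlockwise, inside the 1.05 to 1.25 rad asked.
- **Setting:** I turned the knob about 1.06 rad clockwise to the red pin, then let go of it. The nut was loose throughout the turn.
- **Tightening:** I swung the lever clockwise until the nut bit. It ended about 0.7 rad past its old place. The last standstill reading was 8.1 N, which means a push of about 11.1 N. The readings while moving were a little lower, at 9.5 to 9.7 N, and nothing came near 17 N.

**Last checks**
- **Pointer:** it is in line with the red ball in the wrist view. My estimates put it 0.01 to 0.02 rad too far clockwise, which is about what the measurement can resolve, so I left it.
- **Lever:** I did not measure its angle again after letting go. It looked unmoved in the last picture.
- **Bystanders:** the spare cell and the vial are where they were. The arm partly hid the screwdriver in the top view, but in the parts I could see it had not moved.
- **Gripper:** it was open and clear of everything, with no contact force beyond sensor noise.
- **Dial fit:** the circle fit to the dial had about 3 mm rms, because the knob and shadows cover part of the rim. In the clear views its centre stayed within about 1.5 mm, and it agreed with the lever's 90 mm radius.

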